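# Correct the two flip flags at the soldering stations

### The arm

A 6-joint arm with a two-finger parallel gripper is mounted at the origin on the work surface. World frame = base frame: x ahead of the robot, y to its left, z up, the work surface at z = 0. Lengths are in m, angles in degrees, forces in N, time in s.
With the tool pointing down it reaches from about 0.325 to 0.775 m from the base axis. Payload 5.5 kg.
Tool frame: the origin (TCP) lies at the very end of the fingers, on their centre line; the grasp point (between the pads) lies 19 mm behind it; z points along the fingers, y is the line along which they close (so a half turn about z gives the same grasp; the last joint's range is limited). The gripper opens to 85 mm and grips with 20 to 120 N. Pads are 22 mm wide; open, the fingers measure 114 mm over their backs; the gripper's body (76 mm by 85 mm) begins 54 mm behind the grasp point. The pads swing forward as they close: fully open they stand 13 mm farther back than shut.
Start: joints at [66.939, 5.22, 70.514, -0, 104.267, -3.249], TCP at [0.203, 0.564, 0.231] pointing down, gripper open.
Joint ranges: [-164.24, 164.24], [-49.07, 125.15], [9.68, 141.18], [-86.29, 266.29], [3.28, 154.24], [-151.56, 151.56]. Speed limits (degrees/s): [147.25, 147.25, 172.46, 180, 180, 180].

### API

Orientations are given as [roll, pitch, yaw] about the fixed x, y, z axes, in that order (R = Rz(yaw) Ry(pitch) Rx(roll)).
In Python, from rig import ctrl gives the robot as it stands. Calls block until the motion is done:
- ctrl.movep(position, orientation): joint-space move of the TCP to a pose.
- ctrl.move_linear(position, rotation=None, vel=0.15): straight line of the TCP; rotation=None keeps the orientation; vel is the mean speed in m/s.
- ctrl.movej(angles): joint-space move.
- ctrl.grip(opening, force=None): opening from 0.0 (shut) to 1.0 (fully open); force is the grip in N (None keeps the last); returns when the fingers have stopped.
- ctrl.hold(seconds).
- ctrl.ik(position, orientation): joint angles nearest the present ones, or None.
- ctrl.camera(name): name is "scene" or "top"; returns a dict with "image" (384x512x3 uint8, red, green, blue), "camera_matrix" (3x3 intrinsics, pixels), "rvec" (rotation vector, rad) and "tvec" (3), from world to camera coordinates, as OpenCV has them. Camera axes: x right, y down, z forward; pixel columns grow to the right and rows downward; lengths in m; the calibration is good to about 2 mm. A picture is of the moment at which its call begins. There is no depth.
A pose or a line that the arm cannot do raises ctrl.Unreachable and nothing moves.
- ctrl.finish_job(): hands the job in; it is judged then, once.
Readings, each from a call of its own:
- ctrl.get_time_s(): time.
- ctrl.get_joint_pos(): joint angles.
- ctrl.get_qd(): joint speeds.
- ctrl.get_effort(): joint torques, N m.
- ctrl.get_eef_pos(): TCP position.
- ctrl.get_ee_rot(): TCP orientation.
- ctrl.get_force(): force on the tool from outside, world axes, zero at the start.
- ctrl.get_ft_torque(): the same for the moment, N m.
- ctrl.get_gripper_width(): opening from 0.0 (shut) to 1.0 (fully open).
- ctrl.get_grip_force(): force on a finger pad.
Only numpy, scipy, OpenCV 4.12 (cv2) and the standard library are available. Lean on these libraries where they do the work, as an engineer would, in place of code of your own. Each camera call takes 0.05 s, during which the arm holds its last target. There are 200 camera calls.

### The job

The flip flags on the two soldering stations show the wrong faces. Push each flag right over its hinge with the fingertips, so that the station whose dish holds the buzzer shows the ring and the station with the empty dish shows the bar, both lying level on their rubber posts. Push lightly, do not grip or pick up anything, and leave the buzzer, the jar, the cutters and the soldering iron where they are.

Things in the scene. Friction and masses are not known exactly. Their poses are not given: they have to be found in the camera images.
- station_loaded: Fixed plywood base 200 (x) x 150 (y) x 10 mm; origin under its centre on the bench, z up. Along y = +32 mm stands the flip flag on its hinge; along y = -43 mm a grey open dish 100 (x) x 60 (y) mm, inner floor 15 mm and rim 24 mm above the bench. The buzzer lies in this dish. Both stations look alike; either may be left or right.
- station_empty: Fixed plywood base 200 (x) x 150 (y) x 10 mm; origin under its centre on the bench, z up. Along y = +32 mm stands the flip flag on its hinge; along y = -43 mm a grey open dish 100 (x) x 60 (y) mm, inner floor 15 mm and rim 24 mm above the bench. This dish is empty. Both stations look alike; either may be left or right.
- hinge_loaded (a point): Middle of the flag's level hinge, at x = 0, y = +32, z = 75 mm of its station and with the station's axes; the hinge runs along y between two steel cheeks, 82 mm over their outsides, 83 mm high. Two rubber posts on the -x side and two on the +x side, 57 mm from the hinge, bear the level flag. Station with the buzzer.
- hinge_empty (a point): Middle of the flag's level hinge, at x = 0, y = +32, z = 75 mm of its station and with the station's axes; the hinge runs along y between two steel cheeks, 82 mm over their outsides, 83 mm high. Two rubber posts on the -x side and two on the +x side, 57 mm from the hinge, bear the level flag. Station with the empty dish.
- edge_loaded (a point): Middle of the flag's free edge, 65 mm from the hinge; moves with the flag. A round thumb pin, 8 mm thick, passes through the middle of the hinge square to the plate and stands out 50 mm on either side: with the flag level it is upright, and pushing its upper end away from the plate raises the plate. The flag: aluminium plate 60 mm wide, 4 mm thick; dark bar on one face, ring on the other.
- edge_empty (a point): Middle of the flag's free edge, 65 mm from the hinge; moves with the flag. A round thumb pin, 8 mm thick, passes through the middle of the hinge square to the plate and stands out 50 mm on either side: with the flag level it is upright, and pushing its upper end away from the plate raises the plate. The flag: aluminium plate 60 mm wide, 4 mm thick; dark bar on one face, ring on the other.
- flag_loaded (a joint): Hinge angle (rad). 0: level towards the station's -x, bar face up. Grows as the free edge rises and swings over to +x; 1.57 upright; 3.14: level towards +x, ring face up. Stops at 0 and 3.14. Stiff: stays at any angle; about 1 N at the edge or the pin's end moves it. Flag of the station with the buzzer: starts between 0 and 0.5, must go to 3.14.
- flag_empty (a joint): Hinge angle (rad). 0: level towards the station's -x, bar face up. Grows as the free edge rises and swings over to +x; 1.57 upright; 3.14: level towards +x, ring face up. Stops at 0 and 3.14. Stiff: stays at any angle; about 1 N at the edge or the pin's end moves it. Flag of the station with the empty dish: starts between 2.64 and 3.14, must go to 0.
- buzzer: Finished buzzer, a round black case 40 mm across and 14 mm high with a brass disc on top, lying loose in the dish of its station; origin at the centre of its underside. To be left alone.
- jar: Low glass jar of brass wool, 64 mm across, 60 mm high, loose beyond the stations; origin under its centre. To be left alone.
- cutters: Side cutters with black handles, lying loose to the right of the stations, 140 mm long, 66 mm wide, 14 mm high; origin under the pivot, jaws to +x. To be left alone.
- iron: Cordless soldering iron with a blue handle, lying loose to the left of the stations, 220 mm long, 24 mm high; origin under the handle, 90 mm from its blunt end, tip to +x. To be left alone.
Things that resemble listed ones, but are neither listed nor needed, are in the scene too. What is shaped like the station_empty but green is not meant.

How it is judged (in metres and radians):
At the end, for the whole second after the job is handed in: The flag by the buzzer is within 0.2 rad of 3.14 (level, ring up) and the flag by the empty dish within 0.2 rad of 0 (level, bar up), both at rest (under 0.1 rad/s); buzzer, jar, cutters and iron are within 20 mm of where they started (value of joint flag_loaded above 2.942 rad and value of joint flag_empty below 0.2 rad and velocity of joint flag_loaded between -0.1 and 0.1 rad/s and velocity of joint flag_empty between -0.1 and 0.1 rad/s and distance of each of buzzer, jar, cutters, iron from where it was at the start of the episode below 0.02 m); the robot touches nothing.
It fails at once if the buzzer is moved more than 20 mm or lifted (distance of buzzer from where it was at the start of the episode above 0.02 m).
It fails at once if the jar, the cutters or the iron is moved more than 20 mm or lifted (distance of any of jar, cutters, iron from where it was at the start of the episode above 0.02 m).
It fails at once if a flag or its station is pressed or squeezed by the fingers with more than 30 N (contact force between the fingers and station_loaded above 30 N or contact force between the fingers and station_empty above 30 N).
It also fails if it takes over 67 s, if anything falls off the work surface, if the arm or the gripper's body presses on something with over 40 N, if the wrist force passes 120 N, or if a joint passes its speed limit or range.

## Working session

There is one attempt and no reset: what is moved stays moved. The work goes in short steps, each a Python script; the robot and the scene stay as the last script left them, time stands still between calls to the robot, and variables do not carry over. Pictures are saved under pics/ and viewed, at most 10 in all, crops included, and the job is handed in when it is done.

```bash
mkdir -p pics
python3 - <<'E'
from rig import ctrl
import cv2,pickle
d={n:ctrl.camera(n) for n in("scene","top")}
pickle.dump(d,open("c0.pkl","wb"))
for n in d:
    cv2.imwrite(f"pics/{n}0.png",cv2.resize(d[n]["image"][:,:,::-1],(800,600),interpolation=cv2.INTER_CUBIC))
    print(n,d[n]["camera_matrix"],d[n]["rvec"].ravel(),d[n]["tvec"].ravel())
E
```

```text
scene [[463.6742915    0.         251.70706718]
 [  0.         463.6742915  186.7916592 ]
 [  0.           0.           1.        ]] [ 1.56725514  2.1624006  -0.73814856] [ 0.17733518 -0.34666225  1.50608317]
top [[419.01865471   0.         257.19205636]
 [  0.         419.01865471 196.05418749]
 [  0.           0.           1.        ]] [ 2.13599628 -2.18629046  0.15953282] [0.00767024 0.55797881 1.10886134]
```

View pics/scene0.png

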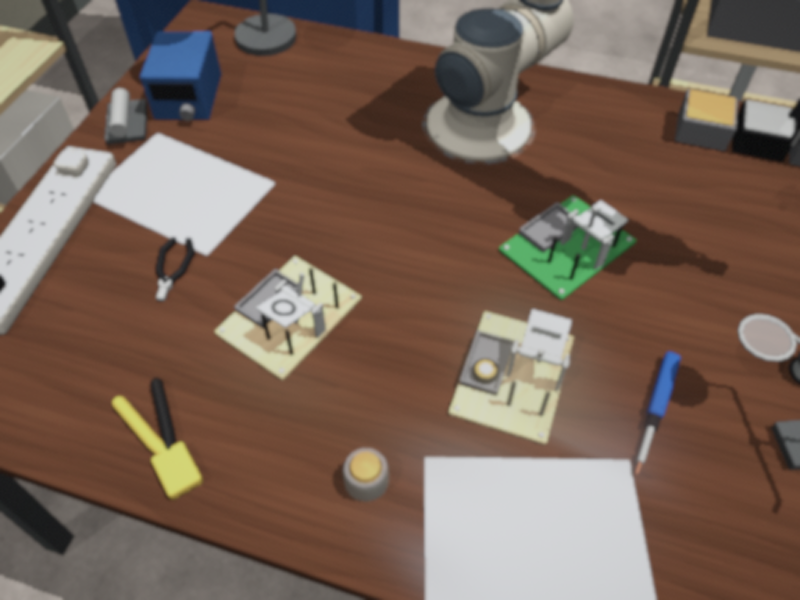

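View pics/top0.png

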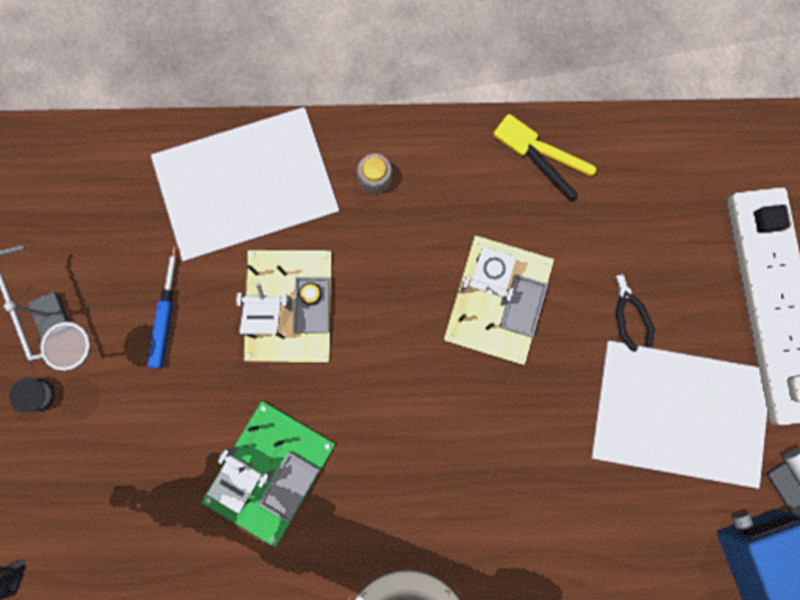

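The two views agree. The loaded station is at top px (287,305), with its flag towards the robot and bar up. The empty one is at (500,300), with its flag away from the robot and ring up. In both, station +x points away from the robot.

```bash
cat > h.py <<'E'
import numpy as np, cv2
def ray(c,uv,z):
    R=cv2.Rodrigues(c["rvec"])[0]; t=np.ravel(c["tvec"]); o=-R.T@t
    p=cv2.undistortPoints(np.float64(uv).reshape(-1,1,2),c["camera_matrix"],None)[:,0]
    d=np.c_[p,np.ones(len(p))]@R
    return o+d*((z-o[2])/d[:,2])[:,None]
E
python3 - <<'E'
import pickle,cv2,json,numpy as np
from h import ray
from rig import ctrl
c=pickle.load(open("c0.pkl","rb"))["top"]
hsv=cv2.cvtColor(c["image"],cv2.COLOR_RGB2HSV)
m=cv2.inRange(hsv,(18,35,150),(38,140,255))
out={}
for (u,v),n in(((287,305),"loaded"),((500,300),"empty")):
    k=np.zeros_like(m); cv2.circle(k,(int(u*.64),int(v*.64)),52,255,-1)
    pts=cv2.findNonZero(cv2.morphologyEx(m&k,cv2.MORPH_OPEN,np.ones((2,2),np.uint8))).reshape(-1,2).astype(float)
    P=ray(c,pts,0.01)[:,:2].astype(np.float32)
    r=cv2.minAreaRect(P); b=cv2.boxPoints(r)
    e=max((b[1]-b[0],b[2]-b[1]),key=np.linalg.norm); e=e*np.sign(e[0])
    yaw=np.arctan2(e[1],e[0]); ey=np.array([-np.sin(yaw),np.cos(yaw)])
    h=np.array(r[0])+.032*ey
    out[n]=dict(h=h.tolist(),yaw=float(yaw)); print(n,r,np.degrees(yaw),h,np.hypot(*h))
    for s in(-.07,.07):
        p=h+s*np.array([np.cos(yaw),np.sin(yaw)])
        for a in(0,180): print(s,a,ctrl.ik([*p,.12],[180,0,np.degrees(yaw)+a]))
json.dump(out,open("st.json","w"))
E
```

```text
loaded ((0.5660768747329712, 0.19641894102096558), (0.15029382705688477, 0.2003360241651535), 88.43157958984375) -1.568419 [0.56695274 0.22840695] 0.611232477499641
-0.07 0 [ 2.13064566e+01 -2.45470332e+00  8.95789741e+01 -2.54444375e-14
  9.28757292e+01  1.12874876e+02]
-0.07 180 [ 21.30645659  -2.45470332  89.57897413   0.          92.87572919
 -67.125123  ]
0.07 0 [ 1.66924173e+01  1.72858592e+01  6.81622994e+01 -2.54444375e-14
  9.45518414e+01  1.08260836e+02]
0.07 180 [ 16.69241735  17.28585917  68.16229943   0.          94.5518414
 -71.73916224]
empty ((0.5689641833305359, -0.18271586298942566), (0.15090158581733704, 0.20152691006660461), 71.64042663574219) -18.359571 [ 0.57904353 -0.15234471] 0.5987489583841727
-0.07 0 [-1.79473330e+01 -5.39047785e+00  9.23817880e+01 -2.54444375e-14
  9.30086899e+01  9.04122384e+01]
-0.07 180 [-17.94733303  -5.39047785  92.38178796   0.          93.00868989
 -89.58775967]
0.07 0 [-1.80337577e+01  1.61330858e+01  6.95339068e+01 -2.54444375e-14
  9.43330074e+01  9.03258137e+01]
0.07 180 [-18.03375774  16.13308575  69.53390681   0.          94.33300744
 -89.67418438]
```

```bash
cat > flip.py <<'E'
import numpy as np, json
from rig import ctrl
A=.011
class Flip:
    def __init__(s,name,sg):
        d=json.load(open("st.json"))[name]; s.h=np.array(d["h"]); s.yaw=d["yaw"]; s.sg=sg
        s.rot=[180,0,np.degrees(s.yaw)+180]
    def pos(s,x,h):          # x: finger front face along push direction, h: tip above hinge
        x=s.sg*(x-A); return [s.h[0]+x*np.cos(s.yaw),s.h[1]+x*np.sin(s.yaw),.075+h]
    def go(s,x,h,vel=.08):
        ctrl.move_linear(s.pos(x,h),vel=vel); f=np.array(ctrl.get_force())
        print(round(ctrl.get_time_s(),1),"x%.0f h%.0f"%(x*1e3,h*1e3),f.round(1)); return f
    def pin(s,degs,r=.040):
        for t in np.radians(degs): s.go(r*np.sin(t)-.004*np.cos(t), r*np.cos(t)+.004*np.sin(t))
    def plate(s,degs,r=.048):
        for t in np.radians(degs):
            f=s.go(-r*np.cos(t)-.002*np.sin(t), r*np.sin(t)-.002*np.cos(t))
            if np.linalg.norm(f)>12: print("stop",np.degrees(t)); break
E
python3 - <<'E'
from flip import *
import cv2
F=Flip("loaded",1)
ctrl.grip(0.0); 
ctrl.movep(F.pos(-.013,.11),F.rot)
F.go(-.013,.033); F.pin([25,40,55,70,80])
im=ctrl.camera("scene")["image"][160:310,250:400,::-1]
cv2.imwrite("pics/a.png",cv2.resize(im,(600,600),interpolation=cv2.INTER_CUBIC))
E
```

```text
3.7 x-13 h33 [-0.   0.3 -0.1]
4.2 x13 h38 [-0.1 -0.1  0.2]
4.5 x23 h33 [-0.2 -0.6 -0.4]
4.8 x30 h26 [ 0.9 -0.8 -0.3]
5.1 x36 h17 [0.5 0.1 0.4]
5.3 x39 h11 [-0.7 -0.3 -0.4]
```

View pics/a.png

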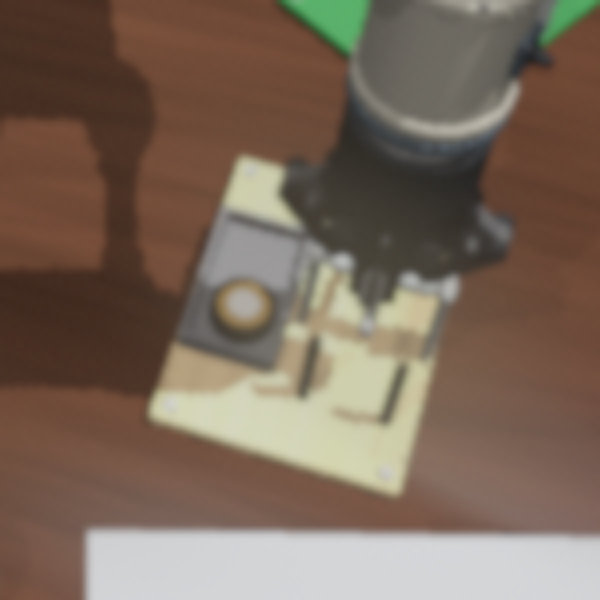

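The fingertip is on the pin at crop px (370,320), and the flag appears to be standing up behind it. Next I'll push the plate over from the other side.

Run:
```python
from flip import *
import cv2
F=Flip("loaded",1)
F.go(.030,.095,.15); F.go(-.045,.095,.15); F.go(-.045,.045)
F.plate([85,100,115,130,145,158,168,174,178])
x=.04; F.go(x,.1,.15)
c=ctrl.camera("top")["image"][130:260,100:380,::-1]
cv2.imwrite("pics/b.png",cv2.resize(c,None,fx=2.8,fy=2.8,interpolation=cv2.INTER_CUBIC))
```

```text
6.1 x30 h95 [-0.4  0.5  0.5]
6.7 x-45 h95 [ 0.2  0.4 -0.2]
7.5 x-45 h45 [ 0.1 -0.2  0.3]
8.1 x-6 h48 [-0.8 -0.3 -0.8]
8.4 x6 h48 [-1.1 -0.2 -0.5]
8.8 x18 h44 [-0.1  0.4  0.8]
9.1 x29 h38 [ 0.2 -0.4 -0.1]
9.4 x38 h29 [-0.9  0.8  0.2]
9.7 x44 h20 [-0.   0.1  0.5]
9.9 x47 h12 [-0.8 -0.1 -0.7]
10.2 x48 h7 [ 0.  -0.8 -1.1]
10.4 x48 h4 [0.1 0.2 0.3]
11.2 x40 h100 [ 0.1  0.4 -0.8]
```

View pics/b.png

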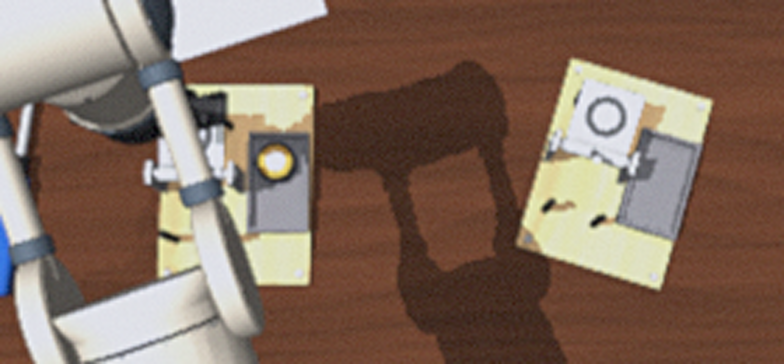

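The loaded flag has gone to the +x side, with its plate at px (195,135) partly hidden by the gripper. On to the empty station, with the same motion mirrored.

Run:
```python
from flip import *
import cv2
F=Flip("loaded",1); F.go(.04,.15,.15)
F=Flip("empty",-1)
ctrl.movep(F.pos(-.013,.15),F.rot)
F.go(-.013,.033); F.pin([25,40,55,70,80])
F.go(.030,.095,.15); F.go(-.045,.095,.15); F.go(-.045,.045)
F.plate([85,100,115,130,145,158,168,174,178])
F.go(.04,.15,.15)
ctrl.movep([.40,0.03,.35],F.rot)
for n in("top","scene"):
    c=ctrl.camera(n)["image"][...,::-1]
    cv2.imwrite(f"pics/{n}1.png",cv2.resize(c,(800,600),interpolation=cv2.INTER_CUBIC))
```

```text
11.7 x40 h150 [ 0.4 -0.4 -0.1]
14.8 x-13 h33 [ 0.1 -0.5 -0.3]
15.3 x13 h38 [-0.  -0.7 -0.2]
15.6 x23 h33 [ 0.6 -0.4  0.3]
15.8 x30 h26 [-0.3  0.6  0.4]
16.1 x36 h17 [ 0.6  0.7 -0.1]
16.4 x39 h11 [-0.4  0.5 -0.3]
17.1 x30 h95 [-0.5  0.4 -1. ]
17.7 x-45 h95 [-0.5  0.5  0.4]
18.5 x-45 h45 [-1.1 -0.4  0.7]
19.1 x-6 h48 [-0.5 -0.8  0.5]
19.5 x6 h48 [-0.2 -0.1 -0.9]
19.8 x18 h44 [-0.  -0.1 -0.6]
20.1 x29 h38 [-0.5 -0.6  0.7]
20.4 x38 h29 [ 0.5 -0.  -0.8]
20.7 x44 h20 [0.6 0.6 0.1]
20.9 x47 h12 [ 0.2  0.7 -0. ]
21.2 x48 h7 [-0.4  0.9  0.2]
21.4 x48 h4 [ 0.1  0.2 -0.7]
22.6 x40 h150 [-0.3 -0.6  0.2]
```

View pics/top1.png

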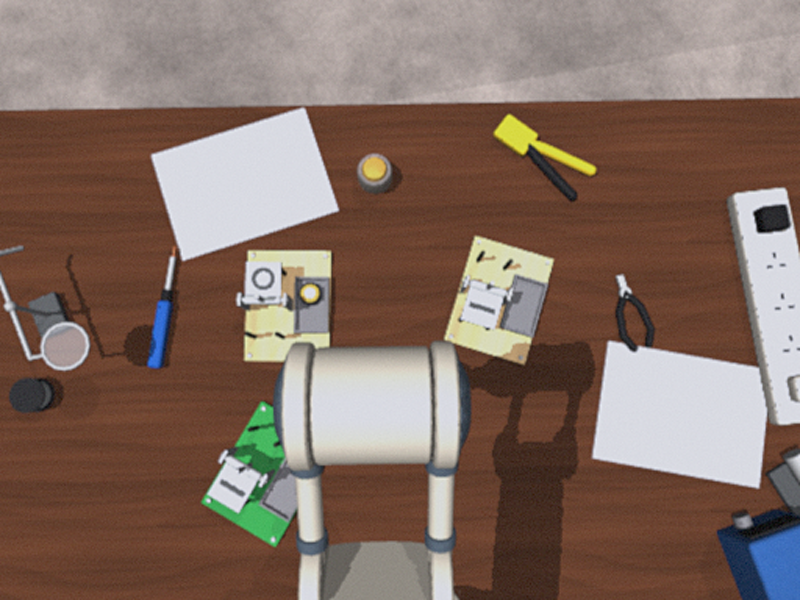

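View pics/scene1.png

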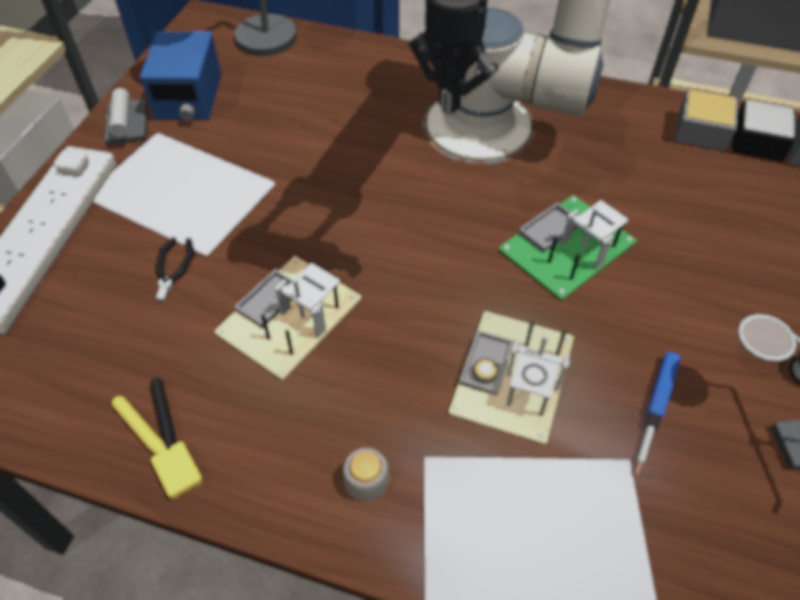

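Both flags are over: the loaded station shows its ring (top px 263,280) and the empty one its bar (485,307). The loose items look unmoved. The fingertip followed each plate down to about 178°, so both are level within the tolerance.

```bash
python3 -c "
from rig import ctrl
print(ctrl.finish_job())"
```

```text
the job is handed in; nothing more can be done
None
```

Job handed in after about 25 s: the buzzer station's flag shows the ring and the empty station's shows the bar, both pushed level, with no readings over about 2 N and the loose items looking unmoved; no verdict was returned.

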